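Lay a brittle ceramic plate on the scale

TASK

Put the long white ceramic plate on the scale. It is too thin to take off the stone slab, so slide it along the slab until one end sticks out about 4 cm over the slab's edge, pick it up by that end, and lay it flat and centred on the scale's small round pan. The plate is brittle and the pan delicate: handle the plate with a light touch and a grip of no more than 30 N, do not drop or knock it, lower it softly so that the pan is hardly pushed down, and leave the other things where they are.

Things in the scene. Friction and masses are not known exactly. Their poses are not given: they have to be found in the camera images.
- plate_center (a point): centre (half-way through) of the loose plate: flat white ceramic, 130 mm long (its x axis), 56 mm wide (y), 5 mm thick, 70 to 120 g, flat on the slab. Brittle: finger forces on it, both fingers added, must stay under 80 N (a 20 N grip counts 40 N, 52 N while closing; 30 N is the most to use). It slides easily on the stone: fingertips pressed on its top with 3 to 8 N drag it along
- plate_end_a (a point): middle of the plate's short edge at its +x end, half-way through the thickness
- plate_end_b (a point): middle of the plate's short edge at its -x end
- slab_top (a point): centre of the top face of the fixed grey stone slab: 220 mm along its x axis, 240 mm along y, top 40 mm above the bench, z up; its edge at -x faces roughly the robot and has free bench before it. The slab may stand to the left or the right
- pan_top (a point): centre of the upper face of the scale's round steel pan, 80 mm across, 5 mm thick, on a thin stem. The face stands 88 mm above the bench and 43 mm above the white scale housing (180 by 200 mm, 45 mm high; the pan is 10 mm behind its middle), so fingertips have room beside the pan and below its rim. The scale may stand to the right or the left, and is fixed
- pan (a joint): how far the pan is pressed down, in m: 0 unloaded, 1 mm for each newton, hard stop at 8 mm; more than 5 mm overloads the scale (the plate alone presses it about 1 mm)
- weight_mid (a point): steel balance weight, a knobbed cylinder 28 mm across and 44 mm high, standing on the slab near a far corner (+y side); leave it alone; this point is its centre, half-way up
- lid_mid (a point): small round white ceramic lid, a disc 48 mm across and 6 mm thick with a 12 mm knob (18 mm high in all), lying on the slab near the other far corner; leave it alone; this point is its centre, half-way up
- jar_mid (a point): closed amber jar, 60 mm across, 85 mm high, standing on the bench to the left; leave it alone; this point is its centre, half-way up
- bowl_mid (a point): empty steel bowl, 120 mm across, 50 mm high, standing on the bench to the right; leave it alone; this point is its centre, half-way up
- spoon_tip (a point): steel spoon about 180 mm long and 20 mm high at most, lying on the bench in the middle, in front of the robot; leave it alone; this point is at the tip of its bowl

How it is judged (in metres and radians):
On the way, in this order (a step that is already met when the one before it is completed fails the run):
1. the plate lies flat on the slab with one end sticking out at least 25 mm beyond an edge of the slab's top ((x of any of plate_end_a, plate_end_b in the frame of slab_top above 0.135 m or x of any of plate_end_a, plate_end_b in the frame of slab_top below -0.135 m or y of any of plate_end_a, plate_end_b in the frame of slab_top above 0.145 m or y of any of plate_end_a, plate_end_b in the frame of slab_top below -0.145 m) and contact force between plate and slab above 0.1 N and angle between plate_center's own z axis and vertical below 0.08 rad and z of plate_center in the frame of slab_top below 0.006 m), for 0.2 s.
2. the plate is lifted clear of the slab (contact force between plate and slab below 0.01 N and z of plate_center in the frame of slab_top above 0.015 m and contact force between the fingers and plate above 1 N), for 0.1 s.
At the end, for the whole second after the job is handed in: The plate lies flat (within 3 degrees) and at rest on the scale's pan, its centre within 15 mm of the pan's centre, released by the fingers (horizontal distance between plate_center and pan_top below 0.015 m and angle between plate_center's own z axis and vertical below 0.05 rad and z of plate_center in the frame of pan_top between -0.001 and 0.006 m and contact force between plate and pan above 0.2 N and linear speed of plate below 0.02 m/s and contact force between the fingers and plate below 0.01 N); the robot touches nothing.
It fails at once if the fingers press on the plate with more than 80 N in all (it cracks) (contact force between the fingers and plate above 80 N).
It fails at once if the plate is dropped (moves faster than 0.4 m/s while the fingers do not hold it: a fall of some 8 mm) or knocked against the bench (over 10 N) ((contact force between the fingers and plate below 0.5 N and linear speed of plate above 0.4 m/s) or contact force between plate and table above 10 N).
It fails at once if the plate is lifted (4 to 12 mm) off the middle of the slab instead of being slid to an edge: its centre more than 50 mm inside all edges (x of plate_center in the frame of slab_top between -0.06 and 0.06 m and y of plate_center in the frame of slab_top between -0.07 and 0.07 m and z of plate_center in the frame of slab_top between 0.0085 and 0.0165 m).
It fails at once if the scale's pan is pressed down more than 5 mm (overloaded) (value of joint pan above 0.005 m).
It fails at once if another loose thing is moved more than 25 mm (distance of any of weight_mid, lid_mid, jar_mid, bowl_mid, spoon_tip from where it was at the start of the episode above 0.025 m).
It also fails if it takes over 54 s, if anything falls off the work surface, if the arm or the gripper's body presses on something with over 40 N, if the wrist force passes 120 N, or if a joint passes its speed limit or range.

ROBOT

A 6-joint arm with a two-finger parallel gripper is mounted at the origin on the work surface. World frame = base frame: x ahead of the robot, y to its left, z up, the work surface at z = 0. Lengths are in mm, angles in degrees, forces in N, time in s.
With the tool pointing down it reaches from about 350 to 850 mm from the base axis. Payload 8.1 kg.
Tool frame: the origin (TCP) lies between the finger pads; the fingertips stand 14 mm ahead of it and the grasp point (between the pads) lies 5 mm behind it; z points along the fingers, x is the direction in which the jaws open and shut, and the axes are right-handed (so a half turn about z gives the same grasp; the last joint's range is limited). The gripper opens to 85 mm and grips with 20 to 120 N. Pads are 22 mm wide; open, the fingers measure 114 mm over their backs; the gripper's body (76 mm by 85 mm) begins 54 mm behind the grasp point. The pads swing forward as they close: fully open they stand 13 mm farther back than shut.
Start: joints at [-80.065, 7.471, 85.268, -0, 87.261, -4.893], TCP at [153.573, -580.018, 245.292] pointing down, gripper open.
Joint ranges: [-169.43, 169.43], [-51.17, 129.36], [1.28, 143.12], [-76.62, 256.62], [0, 156.53], [-152.29, 152.29]. Speed limits (degrees/s): [136.94, 136.94, 159.86, 180, 180, 180].

INTERFACE

Orientations are given as [roll, pitch, yaw] about the fixed x, y, z axes, in that order (R = Rz(yaw) Ry(pitch) Rx(roll)).
In Python, from bench import r, vision, job gives the robot as it stands.
- The arm moves only by the tool send_rows, never from a script. Its arguments are lists of equal length, an entry for each row: "dp": the shift along the world's x, y, z in mm, a list of three; "rot": the turn, a rotation vector about the world's x, y, z in rad, a list of three. In form: {"dp": [[tx, ty, tz], ...], "rot": [[wx, wy, wz], ...]}. A call has 1 to 5 rows; each row is the pose to reach, as a shift and turn from the pose commanded when the call began; what a row does not reach only later rows make up. A row lasts 1/8 s, in which the tool goes at most 62.5 mm and 10.7 degrees, less where a joint would pass 70% of its speed; a pose out of reach is approached as far as the arm can. A call with a gripper value outside its range is refused whole. "jaw" is the finger opening in mm, from 0 to 85.4, set as the call begins (left out, the last holds). The fingers move at their own pace and stop on an object; "force" is the grip in N (left out, the last holds). Time passes only in rows, so rows that repeat a pose let the fingers close. It gives the time, the measured TCP pose, the force and the opening at its end, in the units of the state.
- r.sense(): the state, without advancing time (a new reading comes with each control period).
- vision.snapshot(name): name is "scene" or "top" or "wrist"; returns a dict with "pixels" (420x560x3 uint8, red, green, blue), "depth" (420x560 float32, mm along the optical axis (not along the pixel's ray), 0 where there is no reading), "intrinsics" (3x3 intrinsics, pixels), "world_from_camera" (4x4, takes a point from camera to world coordinates); the wrist camera has in their place "T_tool_cam" (4x4, takes a point from camera to tool coordinates, whose origin is the TCP and whose axes are the tool frame's). Camera axes: x right, y down, z forward; pixel columns grow to the right and rows downward; lengths in mm; the calibration is good to about 2 mm. A picture is of the moment at which its call begins: read the wrist's pose just before it.
- job.hand_in(): hands the job in, once; it reports no verdict.
The state is a dict: "time": time; "joint_pos": joint angles; "qd": joint speeds; "joint_efforts": joint torques, N m; "tool_pos": TCP position; "tcp_rot": TCP orientation; "ft_force": force on the tool from outside, world axes, zero at the start; "wrist_torque": the same for the moment, N m; "finger_gap": finger opening in mm.
Only numpy, scipy, OpenCV 4.12 (cv2) and the standard library are available. Lean on these libraries where they do the work, as an engineer would, in place of code of your own. Each camera call takes 0.05 s, during which the arm holds its last target.

## Working session

There is one attempt and no reset: what is moved stays moved. The work goes in short steps, Python scripts to look and compute and a tool call to move; the robot and the scene stay as the last step left them, time stands still between calls to the robot, and variables do not carry over. Pictures are saved under pics/ and viewed, and the job is handed in when it is done.

Besides the shell and the picture viewer there is one more tool, called as name(argument=value, ...), one argument or row to a line, values as JSON. send_rows: Moves the arm, as the interface text tells. Its arguments: {"type":"object","properties":{"dp":{"type":"array"},"rot":{"type":"array"},"jaw":{"type":"number"},"force":{"type":"number"}},"required":["dp","rot"]}

```bash
ls; mkdir -p pics
cat > h.py <<'E'
import numpy as np, cv2
from bench import r, vision, job
def snap(n,f=None):
    s=r.sense(); d=vision.snapshot(n)
    if f: cv2.imwrite('pics/'+f+'.png', d['pixels'][:,:,::-1])
    return s,d
E
python3 - <<'E'
from h import *
print(r.sense())
for n in ['scene','top']:
    s,d=snap(n,n+'0'); np.savez('pics/'+n+'0.npz',**{k:v for k,v in d.items()})
    print(n,d['intrinsics'],d['world_from_camera'])
E
```

```text
pics
{'time': 0.0, 'joint_pos': array([-8.00634418e+01,  7.51518309e+00,  8.53301767e+01, -4.31580507e-04,
        8.72612378e+01, -4.89257364e+00]), 'qd': array([-0.06022682, -0.00578893,  0.00745842, -0.02304152,  0.01401015,
       -0.01548136]), 'joint_efforts': array([-2.43074101e-03, -5.69389558e+01, -5.00560391e+01, -1.95420785e-04,
        1.46358131e-02, -4.30274918e-05]), 'tool_pos': array([ 153.49483397, -579.48736081,  244.23502416]), 'tcp_rot': array([-1.79991338e+02,  1.06245904e-01, -7.51708391e+01]), 'ft_force': array([-0.2793945 , -0.58543307, -0.26175166]), 'wrist_torque': array([ 0.01721575, -0.00329314,  0.01348806]), 'finger_gap': 85.53210532026304}
scene [[448.61857855   0.         280.27881428]
 [  0.         448.61857855 210.70781615]
 [  0.           0.           1.        ]] [[ 8.29170357e-01  3.52644063e-01 -4.33726509e-01  1.09013612e+03]
 [ 5.58884808e-01 -5.07505661e-01  6.55809252e-01 -8.16835952e+02]
 [ 1.11485806e-02 -7.86180748e-01 -6.17896059e-01  8.57253399e+02]
 [ 0.00000000e+00  0.00000000e+00  0.00000000e+00  1.00000000e+00]]
top [[399.44623407   0.         278.39244591]
 [  0.         399.44623407 211.47690701]
 [  0.           0.           1.        ]] [[ 1.39891797e-02 -9.96301031e-01  8.47853691e-02  4.50953273e+02]
 [-9.99839879e-01 -1.29916414e-02  1.23058253e-02 -2.18464298e+01]
 [-1.11588053e-02 -8.49439416e-02 -9.96323245e-01  1.32794119e+03]
 [ 0.00000000e+00  0.00000000e+00  0.00000000e+00  1.00000000e+00]]
```

View pics/top0.png

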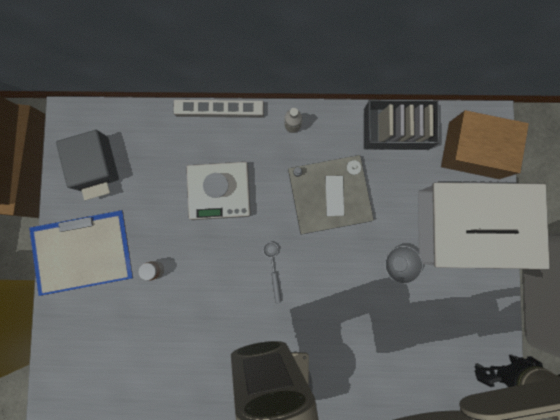

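View pics/scene0.png

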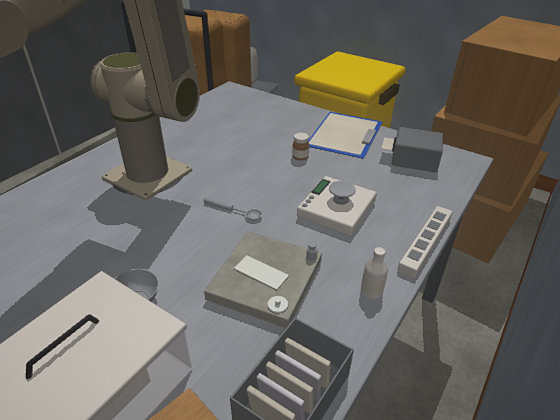

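The top view shows the slab at about (331,195) with the plate at (335,196), the weight at (297,171), the lid at (354,167) and the pan at (216,185). The scale is on the left. The scene view agrees.

```bash
cat >> h.py <<'E'
def cast(uv,K,T,z):
    uv=np.atleast_2d(uv).astype(float)
    d=np.c_[(uv-[K[0,2],K[1,2]])/[K[0,0],K[1,1]],np.ones(len(uv))]@T[:3,:3].T
    return T[:3,3]+d*((z-T[2,3])/d[:,2])[:,None]
def cloud(d,T):
    K=d['intrinsics'];h,w=d['depth'].shape;u,v=np.meshgrid(np.arange(w),np.arange(h))
    z=d['depth'];P=np.stack([(u-K[0,2])/K[0,0]*z,(v-K[1,2])/K[1,1]*z,z],-1)
    return P@T[:3,:3].T+T[:3,3]
def rect(mask,K,T,z):
    n,l,s,c=cv2.connectedComponentsWithStats(mask.astype(np.uint8))
    i=1+np.argmax(s[1:,4]);cs,_=cv2.findContours((l==i).astype(np.uint8),0,1)
    p=cast(cs[0][:,0],K,T,z)[:,:2]
    q=cv2.minAreaRect(p.astype(np.float32));return q,s[i]
E
python3 - <<'E'
from h import *
for n in ['top','scene']:
    d=dict(np.load(f'pics/{n}0.npz')); K=d['intrinsics'];T=d['world_from_camera']
    C=cloud(d,T); im=d['pixels'].astype(int)
    x,y,z=C[...,0],C[...,1],C[...,2]
    box=(x>350)&(x<680)&(y>-320)&(y<320)&(d['depth']>0)
    sl=box&(z>30)&(z<52)&(y<0)
    q,s=rect(sl,K,T,40);print(n,'slab',q,s)
    V=im.min(-1); print('slab px',im[195,310],'plate',im[195,335]) if n=='top' else None
    if n=='top':
        pl=sl&(V>135)
    else:
        print(im[272,260],im[290,230]); pl=sl&(V>140)
    pl2=pl.astype(np.uint8)
    q,s=rect(pl,K,T,45);print('plate',q,s)
    pan=box&(z>80)&(z<96)&(y>0)
    q,s=rect(pan,K,T,88);print('pan',q,s)
    p=C[pan];print(p.mean(0))
    hs=box&(z>38)&(z<52)&(y>0); q,s=rect(hs,K,T,45);print('housing',q,s)
    print('slabz',np.median(z[sl]),'bench',np.median(z[box&(z<20)]))
E
```

```text
top slab ((607.4989624023438, -175.77943420410156), (194.00405883789062, 239.77259826660156), 11.260141372680664) [ 290  175   84   59 3869]
slab px [105 106  98] plate [154 157 157]
plate ((614.6013793945312, -185.72940063476562), (127.90492248535156, 54.07440185546875), 2.0480129718780518) [326 176  18  40 668]
pan ((637.39892578125, 193.65512084960938), (76.32564544677734, 75.5166015625), 1.4286785125732422) [203 173  25  25 498]
[637.91021416 193.46302456  86.91909893]
housing ((611.96875, 190.7459716796875), (148.60427856445312, 198.6885986328125), 4.286539554595947) [ 187  174   63   46 2132]
slabz 39.337275346120805 bench -1.092147296670646
scene slab ((605.961181640625, -180.33106994628906), (183.90145874023438, 248.1831817626953), 11.278545379638672) [ 204  231  103   81 4592]
[202 204 193] [137 134 122]
plate ((615.7298583984375, -185.06883239746094), (128.68482971191406, 57.10796356201172), 1.002028226852417) [234 255  54  34 840]
pan ((640.927001953125, 193.7005157470703), (78.81755828857422, 76.9770736694336), 34.85112762451172) [329 181  27  16 351]
[641.45656064 191.73115567  88.91386558]
housing ((614.390625, 187.01666259765625), (143.4023895263672, 207.5256805419922), 3.9853627681732178) [ 297  176   70   48 1394]
slabz 41.391273842183466 bench 1.2339406888469284
```

Run:
```python
from h import *
for n in ['top','scene']:
    d=dict(np.load(f'pics/{n}0.npz')); K=d['intrinsics'];T=d['world_from_camera']
    C=cloud(d,T); im=d['pixels'].astype(int)
    x,y,z=C[...,0],C[...,1],C[...,2]
    box=(x>350)&(x<760)&(y>-330)&(y<320)&(d['depth']>0)
    sl=box&(z>32)&(z<65)&(y<-20)
    q,s=rect(sl,K,T,40);print(n,'slab',q,s,cv2.boxPoints(q).round())
    pl=sl&(im.min(-1)>(135 if n=='top' else 165))&(x<690)
    q,s=rect(pl,K,T,45);print('plate',q,s)
    hs=box&(z>36)&(z<60)&(y>0); q,s=rect(hs,K,T,45);print('housing',q,s)
    b=(x>150)&(x<650)&(y<-430)&(z>30); 
    for lo,hi in [(30,100),(100,200),(200,260),(260,400)]:
        m=b&(z>lo)&(z<hi); print(lo,m.sum(), C[m].min(0).round() if m.any() else '',C[m].max(0).round() if m.any() else '')
```

```text
top slab ((619.9341430664062, -173.29209899902344), (219.43215942382812, 239.6156768798828), 11.35226821899414) [ 288  155   86   79 4879] [[ 489.  -77.]
 [ 536. -312.]
 [ 751. -269.]
 [ 704.  -34.]]
plate ((614.6013793945312, -185.72940063476562), (127.90492248535156, 54.07440185546875), 2.0480129718780518) [326 176  18  40 670]
housing ((627.2060546875, 191.80398559570312), (179.13839721679688, 198.86805725097656), 4.29169225692749) [ 187  162   63   58 2827]
30 763 [ 345. -472.   30.] [ 639. -430.  100.]
100 9987 [ 395. -795.  100.] [ 645. -462.  187.]
200 37 [ 150. -631.  241.] [ 176. -529.  260.]
260 619 [ 150. -646.  261.] [ 191. -514.  400.]
scene slab ((624.0408325195312, -176.0640869140625), (221.07135009765625, 246.884765625), 11.265926361083984) [ 204  231  118   92 6252] [[ 492.  -77.]
 [ 540. -319.]
 [ 757. -276.]
 [ 708.  -33.]]
plate ((616.0562133789062, -185.07472229003906), (128.48207092285156, 54.27488708496094), 1.5959324836730957) [234 256  54  33 802]
housing ((633.6036987304688, 186.51817321777344), (181.39593505859375, 211.33529663085938), 4.103105545043945) [ 297  176   80   53 2098]
30 1739 [ 638. -658.   30.] [ 643. -467.  100.]
100 18798 [ 395. -767.  100.] [ 648. -463.  189.]
200 0  
260 0
```

send_rows(
  dp=[
    [10, 50, 0],
    [25, 105, 0],
    [50, 160, 0],
    [90, 210, 0],
    [130, 255, 0],
  ],
  rot=[
    [0, 0, 0],
    [0, 0, 0],
    [0, 0, 0],
    [0, 0, 0],
    [0, 0, 0],
  ],
  jaw=30,
  force=20,
)

```text
time: 0.72
tool_pos: [284.1, -323.3, 245.1]
tcp_rot: [-180.0, -0.0, -75.2]
ft_force: [1.7, -0.9, 0.0]
finger_gap: 30.2
```

send_rows(
  dp=[
    [50, 25, 0],
    [105, 45, 0],
    [160, 65, 0],
    [215, 87, 0],
    [270, 109, 0],
  ],
  rot=[
    [0, 0, 0],
    [0, 0, -0.06],
    [0, 0, -0.12],
    [0, 0, -0.18],
    [0, 0, -0.227],
  ],
)

```text
time: 1.35
tool_pos: [555.2, -214.9, 244.9]
tcp_rot: [180.0, 0.0, -88.3]
ft_force: [0.7, -1.5, 1.2]
finger_gap: 30.0
```

send_rows(
  dp=[
    [50, 20, 0],
    [76, 31, 0],
    [76, 31, 0],
  ],
  rot=[
    [0, 0, 0],
    [0, 0, 0],
    [0, 0, 0],
  ],
)

```text
time: 1.72
tool_pos: [630.5, -183.6, 243.8]
tcp_rot: [179.9, 0.1, -88.0]
ft_force: [-0.6, -0.5, 0.1]
finger_gap: 30.3
```

Run:
```python
from h import *
s,d=snap('wrist','w1'); np.savez('pics/w1.npz',**d)
print(s['tool_pos'],s['tcp_rot'],s['ft_force'],s['wrist_torque'],d['T_tool_cam'],d['intrinsics'])
```

```text
[ 630.52637562 -183.55255423  243.79652344] [ 1.79905944e+02  5.52146488e-02 -8.80442064e+01] [-0.61810257 -0.51735148  0.05575787] [-0.01399923 -0.03075204  0.00094529] [[ 9.99999265e-01  8.17040274e-04 -8.95307050e-04 -9.48495692e-01]
 [-4.79043082e-04  9.44931744e-01  3.27267122e-01 -8.35571379e+01]
 [ 1.11339447e-03 -3.27266453e-01  9.44931442e-01 -1.28185114e+02]
 [ 0.00000000e+00  0.00000000e+00  0.00000000e+00  1.00000000e+00]] [[308.81105623   0.         280.41623128]
 [  0.         308.81105623 209.21596948]
 [  0.           0.           1.        ]]
```

View pics/w1.png

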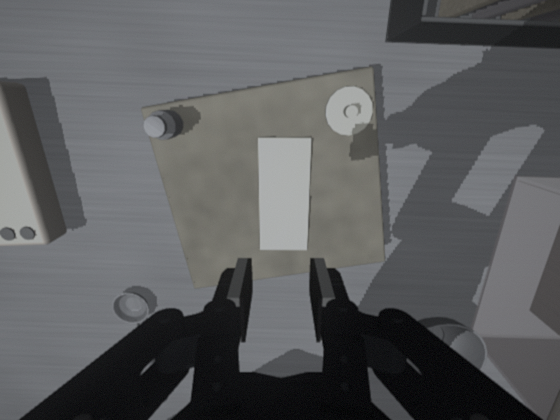

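The wrist view shows the plate at columns 258–312 and rows 138–250. The slab's near edge runs from (193,288) to (385,262), and the fingertips are at the bottom.

```bash
cat >> h.py <<'E'
from scipy.spatial.transform import Rotation as Ro
def wT(s,d):
    A=np.eye(4);A[:3,:3]=Ro.from_euler('xyz',s['tcp_rot'],degrees=True).as_matrix();A[:3,3]=s['tool_pos'];return A@d['T_tool_cam']
E
python3 - <<'E'
from h import *
d=dict(np.load('pics/w1.npz'));s={'tool_pos':np.array([630.526,-183.553,243.797]),'tcp_rot':[179.905944,.055214,-88.044]}
T=wT(s,d);K=d['intrinsics'];im=d['pixels'].astype(int)
m=im.min(-1)>130; m[:, :200]=0;m[260:]=0;m[:,320:]=0
q,st=rect(m,K,T,45);print(q,st)
print(cast([[143,108],[372,67],[385,262],[193,288]],K,T,40).round(1))
print(np.median(d['depth'][150:240,270:300]), cloud(d,T)[195,285],cloud(d,T)[195,230])
E
```

```text
((614.4476928710938, -186.09164428710938), (129.04710388183594, 55.4583854675293), 1.6408296823501587) [ 258  138   53  113 5648]
[[ 703.2  -39.    40. ]
 [ 749.4 -267.8   40. ]
 [ 535.7 -311.9   40. ]
 [ 490.7  -77.6   40. ]]
340.7592 [ 617.09661529 -187.61803192   44.54121111] [ 613.43139814 -126.06987596   39.51452099]
```

send_rows(
  dp=[
    [0, -2, -50],
    [0, -2, -100],
    [0, -2, -150],
    [0, -2, -175],
    [0, -2, -180],
  ],
  rot=[
    [0, 0, 0],
    [0, 0, 0],
    [0, 0, 0],
    [0, 0, 0],
    [0, 0, 0],
  ],
)

```text
time: 2.4
tool_pos: [626.8, -187.1, 62.7]
tcp_rot: [179.7, 0.1, -88.2]
ft_force: [0.1, -1.0, 0.4]
finger_gap: 30.0
```

send_rows(
  dp=[
    [0, 0, 0],
    [0, 0, -2],
    [0, 0, -4],
  ],
  rot=[
    [0, 0, 0],
    [0, 0, 0],
    [0, 0, 0],
  ],
)

```text
time: 2.78
tool_pos: [630.5, -187.4, 62.9]
tcp_rot: [-179.9, -0.1, -88.2]
ft_force: [0.2, 0.3, 0.2]
finger_gap: 30.1
```

send_rows(
  dp=[
    [0, 0, -1],
    [0, 0, -2],
    [0, 0, -2],
  ],
  rot=[
    [0, 0, 0],
    [0, 0, 0],
    [0, 0, 0],
  ],
)

```text
time: 3.15
tool_pos: [629.5, -186.9, 59.2]
tcp_rot: [180.0, 0.0, -88.2]
ft_force: [0.3, -0.0, -0.2]
finger_gap: 29.9
```

send_rows(
  dp=[
    [0, 0, -0.5],
    [0, 0, -1],
    [0, 0, -1],
  ],
  rot=[
    [0, 0, 0],
    [0, 0, 0],
    [0, 0, 0],
  ],
)

```text
time: 3.52
tool_pos: [629.7, -187.1, 58.6]
tcp_rot: [-180.0, -0.0, -88.2]
ft_force: [-0.5, -0.2, 2.7]
finger_gap: 30.1
```

send_rows(
  dp=[
    [0, 0, -0.3],
    [0, 0, -0.3],
    [0, 0, -0.3],
  ],
  rot=[
    [0, 0, 0],
    [0, 0, 0],
    [0, 0, 0],
  ],
)

```text
time: 3.9
tool_pos: [629.9, -187.1, 58.6]
tcp_rot: [-180.0, -0.0, -88.2]
ft_force: [-2.8, 0.7, 5.6]
finger_gap: 29.8
```

send_rows(
  dp=[
    [-2, 0, 0],
    [-5, 0, 0],
    [-10, 0, 0],
    [-15, -0.5, 0],
    [-20, -0.5, 0],
  ],
  rot=[
    [0, 0, 0],
    [0, 0, 0],
    [0, 0, 0],
    [0, 0, 0],
    [0, 0, 0],
  ],
)

```text
time: 4.53
tool_pos: [609.8, -187.8, 58.6]
tcp_rot: [-179.9, -0.0, -88.2]
ft_force: [1.8, -0.1, 4.9]
finger_gap: 29.8
```

send_rows(
  dp=[
    [-6, 0, 0],
    [-12, -0.3, 0],
    [-18, -0.5, 0],
    [-24, -0.5, 0],
    [-30, -1, 0],
  ],
  rot=[
    [0, 0, 0],
    [0, 0, 0],
    [0, 0, 0],
    [0, 0, 0],
    [0, 0, 0],
  ],
)

```text
time: 5.15
tool_pos: [579.8, -188.7, 58.6]
tcp_rot: [-179.9, -0.0, -88.2]
ft_force: [1.9, 0.6, 6.2]
finger_gap: 30.1
```

Run:
```python
from h import *
s,d=snap('top','t2'); T=d['world_from_camera'];K=d['intrinsics']
print(s['tool_pos'],s['ft_force'])
s,d2=snap('scene','s2')
np.savez('pics/s2.npz',**d2)
```

```text
[ 579.7965858  -188.68456131   58.61861795] [1.86094108 0.63206896 6.20341906]
```

View pics/s2.png

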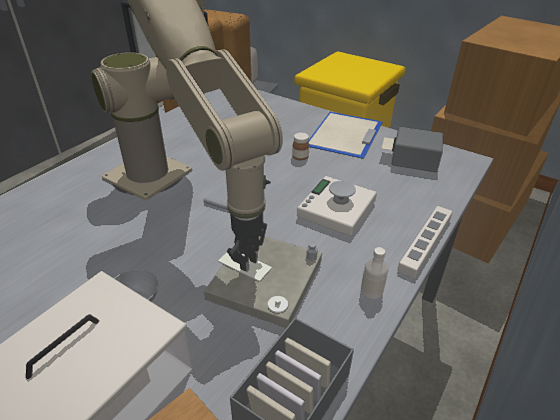

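The plate is moving with the fingers; its far end is near (268,275). I'll carry on dragging.

send_rows(
  dp=[
    [-6, 0, 0],
    [-12, -0.3, 0],
    [-18, -0.5, 0],
    [-24, -0.5, 0],
    [-28, -1, 0],
  ],
  rot=[
    [0, 0, 0],
    [0, 0, 0],
    [0, 0, 0],
    [0, 0, 0],
    [0, 0, 0],
  ],
)

```text
time: 5.88
tool_pos: [551.8, -189.7, 58.6]
tcp_rot: [-179.9, -0.0, -88.2]
ft_force: [1.9, -0.6, 5.6]
finger_gap: 30.0
```

Run:
```python
from h import *
s,d=snap('wrist','w3'); T=wT(s,d)
print(s['tool_pos'],s['ft_force'])
np.savez('pics/w3.npz',T=T,**d)
C=cloud(d,T);im=d['pixels'].astype(int);z=C[...,2]
m=(im.min(-1)>130)&(abs(C[...,1]+187)<45)&(z>38)&(z<50)
p=C[m];print(m.sum(),np.percentile(p[:,0],[1,99]),np.percentile(p[:,1],[1,99]))
ma=[]
for y in range(-212,-160,10):
    k=m&(abs(C[...,1]-y)<3); print(y,C[k][:,0].max() if k.any() else None)
```

```text
[ 551.76638851 -189.68214561   58.63501051] [ 1.89254728 -0.57233125  5.55176922]
12108 [483.51061069 602.26161623] [-213.60916759 -160.4253598 ]
-212 603.5882428188769
-202 603.0884484938927
-192 602.958765568126
-182 602.5755292064681
-172 602.2666338063533
-162 601.8724388407486
```

View pics/w3.png

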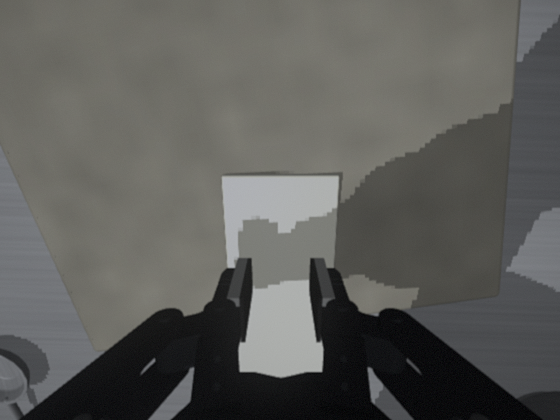

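The far end is at x≈603 (row 173), so the overhang is about 38 mm. I'll drag 6 mm further so the fingers clear the slanted slab edge.

send_rows(
  dp=[
    [-3, 0, 0],
    [-6, 0, 0],
    [-6, 0, 0],
    [-6, 0, 2],
    [-6, 0, 6],
  ],
  rot=[
    [0, 0, 0],
    [0, 0, 0],
    [0, 0, 0],
    [0, 0, 0],
    [0, 0, 0],
  ],
)

```text
time: 6.55
tool_pos: [544.5, -189.2, 63.2]
tcp_rot: [179.9, 0.1, -88.2]
ft_force: [0.4, 0.1, -0.1]
finger_gap: 29.5
```

send_rows(
  dp=[
    [0, 0, 30],
    [-30, 0, 80],
    [-70, 0, 130],
    [-70, 0, 130],
    [-70, 0, 130],
  ],
  rot=[
    [0, 0, 0],
    [0, 0, 0],
    [0, 0, 0],
    [0, 0, 0],
    [0, 0, 0],
  ],
  jaw=85,
)

```text
time: 7.18
tool_pos: [475.4, -189.5, 193.9]
tcp_rot: [-180.0, -0.0, -88.2]
ft_force: [0.0, 0.3, -0.0]
finger_gap: 84.8
```

Run:
```python
from h import *
s,d=snap('wrist','w4'); T=wT(s,d);K=d['intrinsics']
print(s['tool_pos'],s['tcp_rot'],s['ft_force'])
np.savez('pics/w4.npz',T=T,**d)
s,d=snap('top','t4');np.savez('pics/t4.npz',**d)
```

```text
[ 475.42810403 -189.50878274  193.90568118] [-1.79978424e+02 -5.02628374e-03 -8.81975465e+01] [ 0.03926879  0.32569514 -0.01269883]
```

View pics/w4.png

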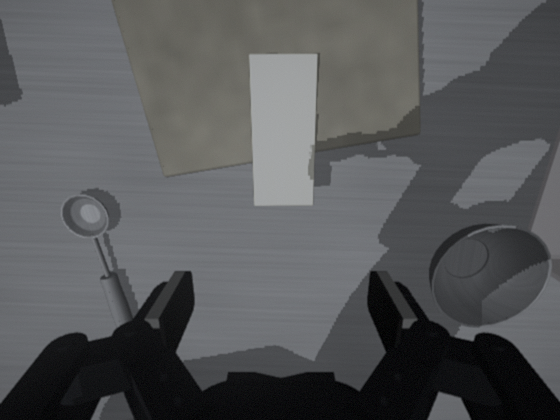

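View pics/t4.png

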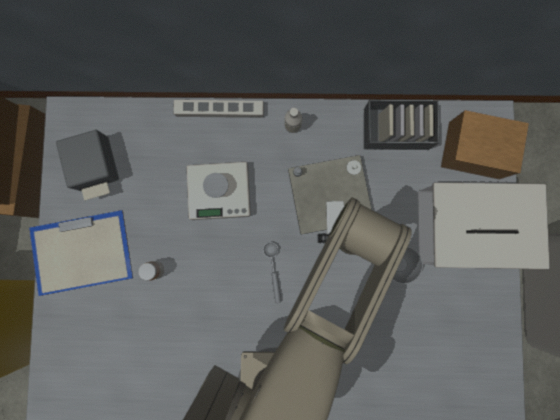

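The plate spans rows 53–206 and columns 249–319. The slab edge crosses it near row 160, and nothing else has moved.

Run:
```python
from h import *
d=dict(np.load('pics/w4.npz'));T=d['T'];K=d['intrinsics'];im=d['pixels'].astype(int)
C=cloud(d,T);m=(im.min(-1)>125)&(C[...,2]>40)&(C[...,2]<52);m[:40]=0;m[220:]=0
# include shadowed corner: brightness + height
q,st=rect(m,K,T,45);print(q,st,cv2.boxPoints(q).round(1))
print(cast([[250,53],[319,53],[313,205],[254,205]],K,T,45).round(1))
print(cast([[165,176],[420,133],[252,161],[317,150]],K,T,40).round(1))
```

```text
((531.6159057617188, -188.65533447265625), (128.87428283691406, 55.32207489013672), 2.0873730182647705) [ 249   54   68  152 9450] [[ 466.2 -163.4]
 [ 468.2 -218.6]
 [ 597.  -214. ]
 [ 595.  -158.7]]
[[ 595.8 -159.9   45. ]
 [ 597.5 -215.6   45. ]
 [ 468.2 -219.3   45. ]
 [ 466.4 -163.6   45. ]]
[[ 490.6  -80.1   40. ]
 [ 537.1 -310.7   40. ]
 [ 507.2 -161.2   40. ]
 [ 519.1 -220.1   40. ]]
```

send_rows(
  dp=[
    [5, 0, -40],
    [11, -1, -80],
    [11, -1, -115],
    [11, -1, -115],
    [11, -1, -115],
  ],
  rot=[
    [0, 0, 0],
    [0, 0, 0],
    [0, 0, 0],
    [0, 0, 0],
    [0, 0, 0],
  ],
  jaw=70,
)

```text
time: 7.9
tool_pos: [486.8, -190.5, 79.3]
tcp_rot: [180.0, 0.0, -88.2]
ft_force: [0.1, 0.6, 1.0]
finger_gap: 69.8
```

Run:
```python
from h import *
s,d=snap('wrist','w5'); T=wT(s,d);K=d['intrinsics']
print(s['tool_pos'],s['tcp_rot'],s['ft_force'],s['finger_gap'])
```

```text
[ 486.8047024  -190.46968514   79.25256832] [ 1.79966428e+02  1.98079645e-02 -8.81640974e+01] [0.10196033 0.5889076  0.95774677] 69.7740188291009
```

View pics/w5.png

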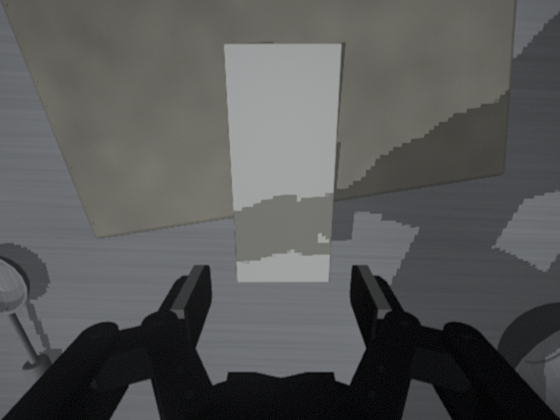

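The plate's near end spans columns 237–329 (centre 283), and the finger tips are at 210 and 350 (centre 280), so the jaws are centred on it. I'll lower them around the end.

send_rows(
  dp=[
    [-1, 0, -15],
    [-1, 0, -30],
    [-1, 0, -41],
    [-1, 0, -41],
    [-1, 0, -41],
  ],
  rot=[
    [0, 0, 0],
    [0, 0, 0],
    [0, 0, 0],
    [0, 0, 0],
    [0, 0, 0],
  ],
)

```text
time: 8.57
tool_pos: [485.7, -190.6, 38.1]
tcp_rot: [-180.0, -0.0, -88.2]
ft_force: [-0.2, -0.0, 0.2]
finger_gap: 70.2
```

Close gradually at 20 N.

send_rows(
  dp=[
    [0, 0, 0],
    [0, 0, 0],
    [0, 0, 0],
  ],
  rot=[
    [0, 0, 0],
    [0, 0, 0],
    [0, 0, 0],
  ],
  jaw=60,
  force=20,
)

```text
time: 8.95
tool_pos: [485.7, -190.6, 38.3]
tcp_rot: [-180.0, -0.0, -88.2]
ft_force: [-1.0, 0.4, 0.2]
finger_gap: 60.0
```

send_rows(
  dp=[
    [0, 0, 0],
    [0, 0, 0],
    [0, 0, 0],
    [0, 0, 0],
  ],
  rot=[
    [0, 0, 0],
    [0, 0, 0],
    [0, 0, 0],
    [0, 0, 0],
  ],
  jaw=50,
  force=20,
)

```text
time: 9.45
tool_pos: [485.7, -190.6, 38.2]
tcp_rot: [-180.0, -0.0, -88.2]
ft_force: [-1.6, 0.4, 3.1]
finger_gap: 55.2
```

send_rows(
  dp=[
    [0, 0, 0],
    [0, 0, 0],
    [0, 0, 0.5],
    [0, 0, 2],
    [0, 0, 4],
  ],
  rot=[
    [0, 0, 0],
    [0, 0, 0],
    [0, 0, 0],
    [0, 0, 0],
    [0, 0, 0],
  ],
  force=25,
)

```text
time: 10.07
tool_pos: [485.1, -190.3, 41.6]
tcp_rot: [179.9, 0.0, -88.2]
ft_force: [-0.5, 0.1, 0.2]
finger_gap: 55.7
```

send_rows(
  dp=[
    [0, 0, 3],
    [0, 0, 8],
    [0, 0, 15],
    [0, 0, 24],
    [0, 0, 35],
  ],
  rot=[
    [0, 0, 0],
    [0, 0, 0],
    [0, 0, 0],
    [0, 0, 0],
    [0, 0, 0],
  ],
)

```text
time: 10.7
tool_pos: [485.6, -190.5, 77.8]
tcp_rot: [-180.0, -0.0, -88.2]
ft_force: [-0.7, 0.5, -0.9]
finger_gap: 55.3
```

Run:
```python
from h import *
s,d=snap('wrist','w6'); T=wT(s,d);K=d['intrinsics']
print(s['tool_pos'],s['tcp_rot'],s['ft_force'],s['wrist_torque'],s['finger_gap'])
np.savez('pics/w6.npz',T=T,tp=s['tool_pos'],**d)
C=cloud(d,T);im=d['pixels'].astype(int)
m=(abs(C[...,2]-s['tool_pos'][2]-5)<14)&(abs(C[...,1]+190)<26)&(C[...,0]>500)&(C[...,0]<620)&(im.min(-1)>60)
p=C[m];A=np.c_[p-p.mean(0)];a=np.linalg.lstsq(np.c_[p[:,:2]-[531,-190],np.ones(len(p))],p[:,2],rcond=None)[0];print(m.sum(),p.min(0),p.max(0),'slopes deg',np.degrees(a[:2]),a[2])
```

```text
[ 485.58724389 -190.52426157   77.78582096] [-1.79996067e+02 -9.98016085e-04 -8.81781932e+01] [-0.74216231  0.52071905 -0.93342045] [-0.00424673  0.04169775 -0.02307529] 55.282977233427076
32577 [ 500.00031411 -215.97729134   80.75786736] [ 597.24440446 -164.00177038   86.32845464] slopes deg [-0.3143994   0.07581465] 83.70094012440076
```

View pics/w6.png

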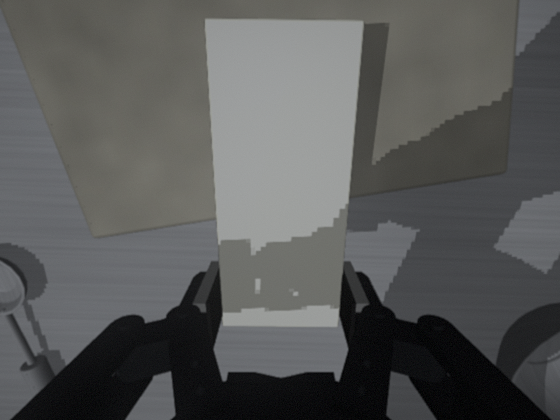

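The plate is lifted and level: the slope is 0.3°, the far end is at row 20, and the fingers grip the near end. Next I'll raise it and carry it towards the pan.

send_rows(
  dp=[
    [0, 5, 15],
    [2, 15, 35],
    [6, 30, 60],
    [12, 50, 85],
    [20, 75, 100],
  ],
  rot=[
    [0, 0, 0],
    [0, 0, 0],
    [0, 0, 0],
    [0, 0, 0],
    [0, 0, 0],
  ],
)

```text
time: 11.38
tool_pos: [506.2, -115.0, 179.4]
tcp_rot: [-179.9, -0.0, -88.2]
ft_force: [0.3, 0.7, -0.6]
finger_gap: 55.3
```

send_rows(
  dp=[
    [6, 27, 0],
    [12, 54, 0],
    [18, 81, 0],
    [22, 108, 0],
    [26, 130, 0],
  ],
  rot=[
    [0, 0, 0],
    [0, 0, 0],
    [0, 0, 0],
    [0, 0, 0],
    [0, 0, 0],
  ],
)

```text
time: 12.0
tool_pos: [531.5, 15.9, 177.8]
tcp_rot: [-180.0, 0.0, -88.1]
ft_force: [1.1, -1.4, -0.9]
finger_gap: 55.0
```

send_rows(
  dp=[
    [0, 15, 0],
    [0, 32, 0],
    [0, 44, 0],
    [0, 50, 0],
    [0, 50, 0],
  ],
  rot=[
    [0, 0, 0],
    [0, 0, 0],
    [0, 0, 0],
    [0, 0, 0],
    [0, 0, 0],
  ],
)

```text
time: 12.62
tool_pos: [531.5, 64.6, 176.9]
tcp_rot: [180.0, -0.0, -88.2]
ft_force: [0.3, 0.4, -1.0]
finger_gap: 55.3
```

Run:
```python
from h import *
s,d=snap('wrist','w7'); T=wT(s,d);K=d['intrinsics']
print(s['tool_pos'],s['tcp_rot'],s['ft_force'],s['finger_gap'])
np.savez('pics/w7.npz',T=T,tp=s['tool_pos'],**d)
```

```text
[531.51430033  64.62296637 176.94891857] [ 1.79990537e+02 -8.55491602e-03 -8.81530373e+01] [ 0.30068846  0.384305   -0.97153651] 55.28487614637869
```

View pics/w7.png

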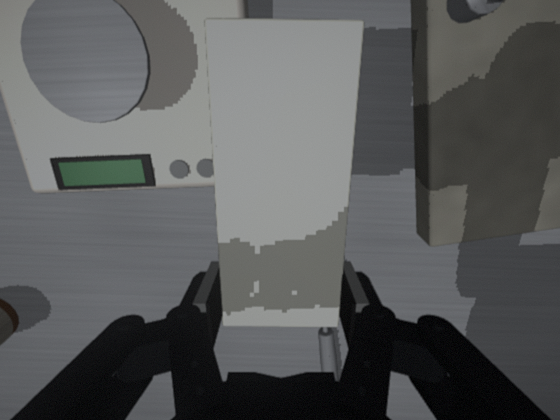

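The pan is visible at the upper left, around (86,55), beside the held plate. I'll fit the pan circle and the plate rectangle.

Run:
```python
from h import *
from scipy.optimize import least_squares
d=dict(np.load('pics/w7.npz'));T=d['T'];K=d['intrinsics'];C=cloud(d,T);im=d['pixels'].astype(int);tp=d['tp']
z=C[...,2]
m=((z>78)&(z<98)&(C[...,1]>120)&(C[...,0]<720)).astype(np.uint8)
print(m.sum(),np.median(z[m>0]))
cs,_=cv2.findContours(m,0,1);c=max(cs,key=cv2.contourArea)[:,0]
c=c[(c[:,0]>3)&(c[:,1]>3)]
p=cast(c,K,T,88)[:,:2]
f=least_squares(lambda q:np.hypot(p[:,0]-q[0],p[:,1]-q[1])-q[2],[638,193,40],loss='soft_l1');print('pan',f.x,np.abs(f.fun).mean(),len(p))
m=(abs(z-tp[2]-6)<10)&(im.min(-1)>60);m[:10]=0
a=C[m&(C[...,0]>tp[0]+15)&(abs(C[...,1]-tp[1]-1)<25)]
b=np.linalg.lstsq(np.c_[a[:,:2]-tp[:2]-[46,0],np.ones(len(a))],a[:,2],rcond=None)[0];print('slope',np.degrees(b[:2]),'top z - tcp',b[2]-tp[2])
zt=b[2]
# far edge & sides
k=cast([[205.5,19],[363.5,20.5],[348,215],[216,215],[220,326],[341,326]],K,T,zt)-tp
print(k.round(1))
m2=m.astype(np.uint8)
q,st=rect(m,K,T,zt);print(np.array(q[0])-tp[:2],q,st)
```

```text
12892 87.74603875085522
pan [637.82735795 193.08449312  39.8418204 ] 0.2542705051876411 289
slope [-0.31389145  0.05130524] top z - tcp 5.891086439854178
[[109.8  30.5   5.9]
 [111.1 -24.1   5.9]
 [ 39.5 -26.2   5.9]
 [ 37.7  29.5   5.9]
 [-19.4  29.6   5.9]
 [-17.5 -28.8   5.9]]
[46.04221822  2.14658014] ((577.5565185546875, 66.76954650878906), (129.47618103027344, 56.29846954345703), 1.2215981483459473) [  205    18   159   309 42232]
```

send_rows(
  dp=[
    [8, 15, 0],
    [20, 40, 0],
    [32, 65, 0],
    [44, 90, 0],
    [54, 112, 0],
  ],
  rot=[
    [0, 0, 0],
    [0, 0, 0],
    [0, 0, 0],
    [0, 0, 0],
    [0, 0, 0],
  ],
)

```text
time: 13.3
tool_pos: [586.3, 177.9, 176.8]
tcp_rot: [-180.0, 0.0, -88.2]
ft_force: [0.1, -0.3, -0.1]
finger_gap: 55.7
```

send_rows(
  dp=[
    [4, 10, -10],
    [6.3, 14.6, -25],
    [6.3, 14.6, -45],
    [6.3, 14.6, -65],
    [6.3, 14.6, -75],
  ],
  rot=[
    [0, 0, 0],
    [0, 0, 0],
    [0, 0, 0],
    [0, 0, 0],
    [0, 0, 0],
  ],
)

```text
time: 13.92
tool_pos: [590.5, 190.2, 99.3]
tcp_rot: [179.8, -0.0, -88.2]
ft_force: [-0.5, -0.1, -1.5]
finger_gap: 55.5
```

send_rows(
  dp=[
    [0, 0, 0],
    [0, 0, 0],
    [0, 0, 0],
  ],
  rot=[
    [0, 0, 0],
    [0, 0, 0],
    [0, 0, 0],
  ],
)

```text
time: 14.3
tool_pos: [592.6, 191.2, 103.2]
tcp_rot: [-179.9, 0.0, -88.2]
ft_force: [0.9, -0.2, -1.3]
finger_gap: 55.2
```

Run:
```python
from h import *
s,d=snap('scene','s8'); s,d2=snap('wrist','w8')
cv2.imwrite('pics/s8c.png',cv2.resize(d['pixels'][130:270,260:430,::-1],None,fx=4,fy=4))
print(s['tool_pos'],s['tcp_rot'],s['ft_force'],s['finger_gap'])
```

```text
[592.52090918 191.21688715 103.03963114] [-1.79903751e+02  1.92499437e-02 -8.81787534e+01] [-0.41887333  0.01285215 -0.62192777] 55.16395193363179
```

View pics/s8c.png

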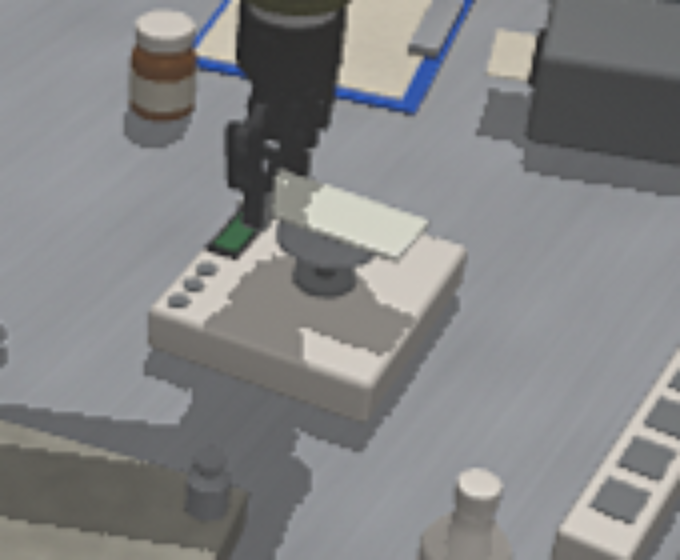

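The plate hangs level over the pan; in the crop its corners are near (275,175) and (425,225) and the pan is at (325,240). I'll lower it in small steps.

send_rows(
  dp=[
    [0, 0, -4],
    [0, 0, -8],
    [0, 0, -11.5],
    [0, 0, -12],
    [0, 0, -12],
  ],
  rot=[
    [0, 0, 0],
    [0, 0, 0],
    [0, 0, 0],
    [0, 0, 0],
    [0, 0, 0],
  ],
)

```text
time: 15.02
tool_pos: [591.8, 191.1, 89.9]
tcp_rot: [180.0, -0.0, -88.2]
ft_force: [-0.6, 0.4, -0.8]
finger_gap: 55.0
```

send_rows(
  dp=[
    [0, 0, -0.7],
    [0, 0, -1.4],
    [0, 0, -2],
    [0, 0, -2],
    [0, 0, -2],
  ],
  rot=[
    [0, 0, 0],
    [0, 0, 0],
    [0, 0, 0],
    [0, 0, 0],
    [0, 0, 0],
  ],
)

```text
time: 15.65
tool_pos: [591.9, 191.1, 88.0]
tcp_rot: [-180.0, 0.0, -88.2]
ft_force: [0.5, 0.2, 0.9]
finger_gap: 55.3
```

send_rows(
  dp=[
    [0, 0, -0.5],
    [0, 0, -1],
    [0, 0, -1],
    [0, 0, -1],
    [0, 0, -1],
  ],
  rot=[
    [0, 0, 0],
    [0, 0, 0],
    [0, 0, 0],
    [0, 0, 0],
    [0, 0, 0],
  ],
)

```text
time: 16.27
tool_pos: [591.9, 191.1, 87.0]
tcp_rot: [-180.0, -0.0, -88.2]
ft_force: [-0.7, -0.4, -0.9]
finger_gap: 55.5
```

send_rows(
  dp=[
    [0, 0, -0.5],
    [0, 0, -1],
    [0, 0, -1],
    [0, 0, -1],
  ],
  rot=[
    [0, 0, 0],
    [0, 0, 0],
    [0, 0, 0],
    [0, 0, 0],
  ],
)

```text
time: 16.77
tool_pos: [591.9, 191.1, 86.1]
tcp_rot: [-180.0, 0.0, -88.2]
ft_force: [0.3, -1.2, 0.2]
finger_gap: 55.1
```

Run:
```python
from h import *
F=[]
for i in range(12):
    s,d=snap('wrist'); F.append(np.r_[s['ft_force'],s['wrist_torque']*10,s['tool_pos'][2]])
print(np.mean(F,0).round(2),np.std(F,0).round(2))
T=wT(s,d);C=cloud(d,T);im=d['pixels'].astype(int);tp=s['tool_pos']
a=C[(im.min(-1)>60)&(C[...,0]>tp[0]+15)&(abs(C[...,1]-tp[1]-1)<25)&(abs(C[...,2]-tp[2]-6)<10)]
b=np.linalg.lstsq(np.c_[a[:,:2]-tp[:2]-[46,0],np.ones(len(a))],a[:,2],rcond=None)[0];print('slope',np.degrees(b[:2]),b[2]-tp[2])
```

```text
[ 2.500e-01 -6.000e-02 -2.100e-01  2.000e-01 -1.500e-01  2.400e-01
  8.603e+01] [0.43 0.61 0.36 0.23 0.36 0.28 0.02]
slope [-0.028343    0.05283394] 6.09879116962486
```

The slope has gone from −0.3° to about 0 and fz from about −0.9 N to −0.2 N, so the plate is now resting on the pan. I'll lower slightly and release slowly.

send_rows(
  dp=[
    [0, 0, -0.3],
    [0, 0, -0.3],
  ],
  rot=[
    [0, 0, 0],
    [0, 0, 0],
  ],
)

```text
time: 17.62
tool_pos: [591.9, 191.1, 85.7]
tcp_rot: [-180.0, 0.0, -88.2]
ft_force: [0.2, 0.3, 0.4]
finger_gap: 55.3
```

send_rows(
  dp=[
    [0, 0, 0],
    [0, 0, 0],
    [0, 0, 0],
  ],
  rot=[
    [0, 0, 0],
    [0, 0, 0],
    [0, 0, 0],
  ],
  force=20,
)

```text
time: 18.0
tool_pos: [591.9, 191.1, 85.7]
tcp_rot: [-180.0, 0.0, -88.2]
ft_force: [0.1, -0.2, 0.6]
finger_gap: 55.8
```

send_rows(
  dp=[
    [0, 0, 0],
    [0, 0, 0],
    [0, 0, 0],
  ],
  rot=[
    [0, 0, 0],
    [0, 0, 0],
    [0, 0, 0],
  ],
  jaw=59,
)

```text
time: 18.38
tool_pos: [591.8, 191.1, 85.7]
tcp_rot: [180.0, 0.0, -88.2]
ft_force: [0.1, -0.0, -0.2]
finger_gap: 59.2
```

send_rows(
  dp=[
    [0, 0, 0],
    [0, 0, 0],
    [0, 0, 0],
    [0, 0, 0],
  ],
  rot=[
    [0, 0, 0],
    [0, 0, 0],
    [0, 0, 0],
    [0, 0, 0],
  ],
  jaw=72,
)

```text
time: 18.88
tool_pos: [591.9, 191.1, 85.7]
tcp_rot: [-180.0, 0.0, -88.2]
ft_force: [-0.8, 0.2, -0.0]
finger_gap: 72.0
```

Run:
```python
from h import *
s,d=snap('wrist','w9')
print(s['tool_pos'],s['ft_force'],s['finger_gap'])
T=wT(s,d);K=d['intrinsics'];C=cloud(d,T);im=d['pixels'].astype(int);tp=s['tool_pos']
a=C[(im.min(-1)>60)&(C[...,0]>tp[0]+15)&(abs(C[...,1]-tp[1]-1)<25)&(abs(C[...,2]-tp[2]-6)<10)]
b=np.linalg.lstsq(np.c_[a[:,:2]-tp[:2]-[46,0],np.ones(len(a))],a[:,2],rcond=None)[0];print('slope',np.degrees(b[:2]),b[2])
```

```text
[591.88821871 191.10440897  85.7070033 ] [-0.78557573  0.23966987 -0.03434282] 71.96535868743459
slope [-0.01605722  0.10034288] 91.87046760492692
```

View pics/w9.png

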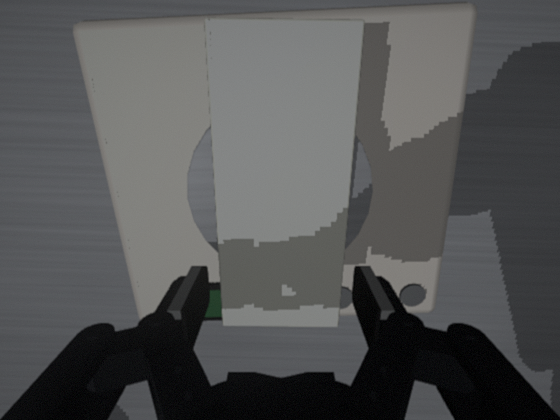

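The plate lies flat on the pan (visible at columns 187–372) with both fingers clear of its sides. I'll withdraw straight up.

send_rows(
  dp=[
    [0, 0, 4],
    [0, 0, 12],
    [0, 0, 25],
    [0, 0, 45],
    [0, 0, 70],
  ],
  rot=[
    [0, 0, 0],
    [0, 0, 0],
    [0, 0, 0],
    [0, 0, 0],
    [0, 0, 0],
  ],
)

```text
time: 19.55
tool_pos: [591.9, 191.1, 157.4]
tcp_rot: [-180.0, 0.0, -88.2]
ft_force: [-0.7, 0.0, 0.8]
finger_gap: 71.9
```

send_rows(
  dp=[
    [-20, 0, 30],
    [-50, 0, 60],
    [-90, 0, 80],
    [-110, 0, 80],
    [-110, 0, 80],
  ],
  rot=[
    [0, 0, 0],
    [0, 0, 0],
    [0, 0, 0],
    [0, 0, 0],
    [0, 0, 0],
  ],
)

```text
time: 20.18
tool_pos: [481.6, 191.4, 237.8]
tcp_rot: [-179.8, 0.0, -88.1]
ft_force: [0.6, 0.4, 0.7]
finger_gap: 72.1
```

Run:
```python
from h import *
s,d=snap('wrist','w10')
print(s['tool_pos'],s['ft_force'],s['finger_gap'])
T=wT(s,d);K=d['intrinsics'];C=cloud(d,T);im=d['pixels'].astype(int)
m=(C[...,2]>84)&(C[...,2]<100)&(im.min(-1)>60)&(C[...,0]>540)&(abs(C[...,1]-193)<80)
m2=m&(abs(C[...,1]-193)<25)
a=C[m2];b=np.linalg.lstsq(np.c_[a[:,:2]-[638,193],np.ones(len(a))],a[:,2],rcond=None)[0];print('slope',np.degrees(b[:2]),b[2])
w=m&(im.min(-1)>125)
q,st=rect(w,K,T,92);print(q,st)
s,d=snap('scene','s10')
cv2.imwrite('pics/s10c.png',cv2.resize(d['pixels'][130:330,190:430,::-1],None,fx=3,fy=3))
```

```text
[481.6124301  191.39412758 237.83180501] [0.56229441 0.38737082 0.69686264] 72.13883165884529
slope [0.02111431 0.1003972 ] 91.9059047861353
((606.0565185546875, 192.6924591064453), (66.34584045410156, 55.74385452270508), 1.8635634183883667) [ 251    0   72   94 6498]
```

View pics/w10.png

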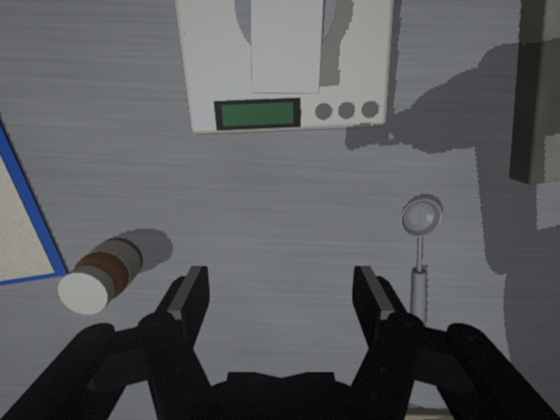

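View pics/s10c.png

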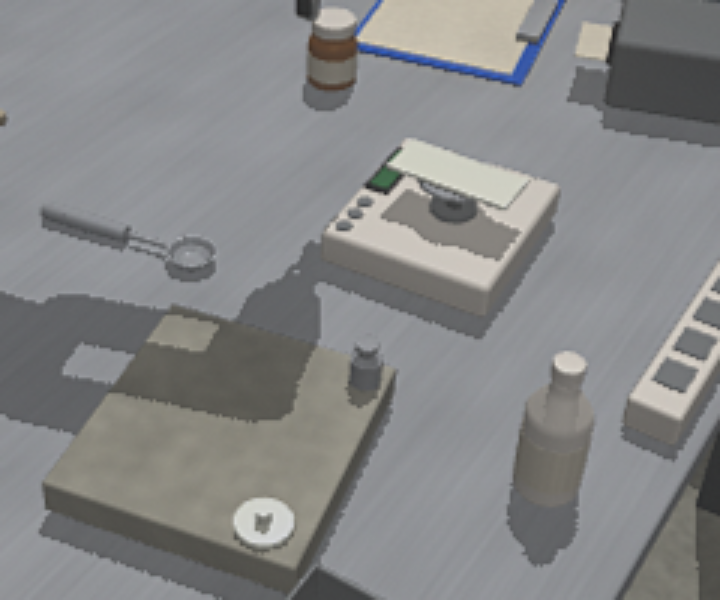

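The plate's near end is at x≈572.9, which puts its centre at about (637.9, 193.7) against the pan at (637.8, 193.1). It lies flat, and the spoon, jar, weight and lid are in place.

```bash
python3 -c "
from h import *
print(job.hand_in(), r.sense()['time'])"
```

```text
the job is handed in; nothing more can be done
the job is handed in; nothing more can be done
```

The plate is lying flat on the scale's pan and the job is handed in, at about 20 s of robot time; no verdict was given.

- **Slide:** I pressed the fingertips on top of the plate with about 5–6 N and slid it until its near end stuck out roughly 44 mm beyond the slab's edge.
- **Pick-up:** I gripped that end across its width, closing at 20 N and holding at 25 N, and carried it level.
- **Placing:** I lowered it in small steps until the pan took the weight, let go at a slow pace and backed away.

**Last checks:**
- The plate's centre measured about 1 mm from the pan's centre, and its tilt was about 0.1°.
- Both fingers were clear of the plate and the arm was away from everything.
- The weight, lid, jar and spoon looked unmoved. The bowl was out of view in the last pictures, but the arm did not go near it after the slide.

None of these checks failed. Two limits remain:
- **Cameras:** early on, the scene camera put the slab and pan 2–4 mm away from where the top camera did. I used the wrist camera's values, which agreed with the top camera.
- **Pan push-down:** I could not read this directly. It was judged from the force reading, which has about 0.5 N of noise, and from the plate's change in tilt.

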